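# Clear the bench after the engine strip-down

### The job

Sort the loose spark plug, head bolt, axle nut and bearing into the blue bins that already hold their own kind, each lying flat on the bin's floor, and put the pliers back in their foam pocket, nose in the narrow end, pressed down until they lie flat on the pocket's floor. Let go of everything and leave it at rest.

Things in the scene. Friction and masses are not known exactly. Their poses are not given: they have to be found in the camera images.
- spark_plug: Spark plug lying on its side, 79 mm long: steel hexagon in the middle (16 long, 21 across flats, 24 across corners, a flat down), dark thread 14 across to +x, white insulator 11 across to -x. Origin at bench level under the hexagon's middle, the balance point; x along the plug, z up. Its axis is 10 above the bench. 55 g.
- head_bolt: Dark hexagon bolt lying on its side, 78 mm long: shank 12 across, 70 long to +x; head 19 across flats, 8 thick at the -x end. Origin at bench level under the shank, 27 from the head's inner face, near the balance point; there the shank's top is 14 up. x level along the bolt, whose axis slopes 3 degrees down to the tip; z up. 85 g.
- axle_nut: Large bright steel hexagon nut lying flat, 32 mm across flats, 37 across corners, 18 high, bore 21. Origin: centre of the underside; flats face its x axis and every 60 degrees from it; z up. 90 g.
- bearing: Sealed ball bearing lying flat: steel outer ring 42 mm across, black seal, bore 20, 12 high. Origin: centre of the underside, z up. 70 g.
- pliers: Rigid closed combination pliers lying flat, 164 mm long: steel head, nose tip at x = +52; two black handles, 14 thick, spread to 52 over their outsides at x = -112. Flat-sided steel shoulder x -16 to +16, 27 wide (y), 12 thick: grip here, across y. Jaws 22 wide, then 15. Origin: underside, middle of the shoulder; x towards the nose, z up. 220 g.
- bin_plugs: Blue bin with two spark plugs fixed at its back (tops 24 up). Fixed; 140 (x) by 100 (y), walls 3 thick, 36 high, but the front (-x end, nearest the robot) only 22; floor 3 above the bench. Origin: centre of underside, at bench level. Open floor: x -67 to +16, y -47 to +47; its middle is near x = -25.
- bin_bolts: Blue bin with two hexagon bolts fixed at its back (tops 22 up). Fixed; 140 (x) by 100 (y), walls 3 thick, 36 high, but the front (-x end, nearest the robot) only 22; floor 3 above the bench. Origin: centre of underside, at bench level. Open floor: x -67 to +20, y -47 to +47; its middle is near x = -25.
- bin_nuts: Blue bin with two large nuts fixed at its back (tops 21 up). Fixed; 140 (x) by 100 (y), walls 3 thick, 36 high, but the front (-x end, nearest the robot) only 22; floor 3 above the bench. Origin: centre of underside, at bench level. Open floor: x -67 to +28, y -47 to +47; its middle is near x = -25.
- bin_bearings: Blue bin with two ball bearings fixed at its back (tops 15 up). Fixed; 140 (x) by 100 (y), walls 3 thick, 36 high, but the front (-x end, nearest the robot) only 22; floor 3 above the bench. Origin: centre of underside, at bench level. Open floor: x -67 to +22, y -47 to +47; its middle is near x = -25.
- foam: Firm fixed foam tray, x -130 to +70, y -50 to +90, 28 high, black on yellow; a screwdriver fills its other pocket. Pliers' pocket: yellow floor 14 up, about 3 clear round them, nose end narrow (+x), tongue between the handles. Finger notches x +-20, y +-42, as deep. Origin at bench level under the notches' middle: the pliers' origin goes over it, x along x; z up.
Mind the look-alikes: they are no part of the job. Leave any pink or red look-alike of the axle_nut alone.

How it is judged:
By the outcome, as a careful person would: the job done as asked, in the order asked, and still so for the second after the job is handed in, with the robot touching nothing.
It also fails if it takes over 106 s, if anything falls off the work surface, if the arm or the gripper's body presses on something with over 40 N, if the wrist force passes 120 N, or if a joint passes its speed limit or range.

### The arm

A 6-joint arm with a two-finger parallel gripper is mounted at the origin on the work surface. World frame = base frame: x ahead of the robot, y to its left, z up, the work surface at z = 0. Lengths are in m, angles in rad, forces in N, time in s.
With the tool pointing down it reaches from about 0.35 to 0.775 m from the base axis. Payload 7.3 kg.
Tool frame: the origin (TCP) lies at the centre of the arm's flange, where the gripper is bolted on; the fingertips stand 178 mm ahead of it and the grasp point (between the pads) lies 159 mm ahead of it (tip_extent is the distance from the TCP to the fingertips, in m); z points along the fingers, y is the line along which they close (so a half turn about z gives the same grasp; the last joint's range is limited). The gripper opens to 92 mm and grips with 3 to 60 N. Pads are 19 mm wide; open, the fingers measure 130 mm over their backs; the gripper's body (75 mm by 190 mm) begins 47 mm behind the grasp point.
Start: joints at [1.156, 0.342, 1.524, -0, 1.275, -0.146], TCP at [0.139, 0.506, 0.405] pointing down, gripper open.
Joint ranges: [-2.53, 2.53], [-0.77, 2.02], [0.04, 2.7], [-1, 4.14], [0.28, 2.66], [-3.11, 3.11]. Speed limits (rad/s): [2.57, 2.57, 3.14, 3.14, 3.14, 3.14].

### API

Orientations are given as [roll, pitch, yaw] about the fixed x, y, z axes, in that order (R = Rz(yaw) Ry(pitch) Rx(roll)).
In Python, from cell import * gives the robot as it stands.
- The arm moves only by the tool arm_command, never from a script. Its arguments are lists of equal length, an entry for each row: "xyz": the shift along the world's x, y, z in mm, a list of three; "spin": the turn about the world's z in degrees. In form: {"xyz": [[tx, ty, tz], ...], "spin": [spin, ...]}. A call has 1 to 20 rows; each row shifts and turns the commanded pose from where the row before left it; what a row does not reach is not made up. A row lasts 1/10 s, in which the tool goes at most 50 mm and 8.59 degrees, less where a joint would pass 70% of its speed; a pose out of reach is approached as far as the arm can. A call with a gripper value outside its range is refused whole. "jaw" is the opening, from -1 (shut) to 1 (fully open), set as the call begins (left out, the last holds). The fingers move at their own pace and stop on an object; "squeeze" is the grip in N (left out, the last holds). Time passes only in rows, so rows that do not move let the fingers close. It gives the time, the measured TCP pose, the force, the opening and the grip force at its end, in the units of the state.
- observe(): the state, without advancing time (a new reading comes with each control period).
- read_camera(name): name is "scene" or "side" or "wrist"; returns a dict with "img" (480x640x3 uint8, red, green, blue), "depth" (480x640 float32, m along the optical axis (not along the pixel's ray), 0 where there is no reading), "fx", "fy", "cx", "cy" (pixels), "dist_coeffs" ([k1, k2, p1, p2, k3] as OpenCV has them; the pictures are not rectified), "world_from_camera" (4x4, takes a point from camera to world coordinates). Camera axes: x right, y up, looking along -z (the intrinsics and any distortion apply to the point x, -y, -z); pixel columns grow to the right and rows downward; lengths in m; the calibration is good to about 2 mm. A picture is of the moment at which its call begins.
- hand_in(): hands the job in; it is judged then, once.
The state is a dict: "time": time; "qpos": joint angles; "qvel": joint speeds; "joint_efforts": joint torques, N m; "tool_pos": TCP position; "tool_rot": TCP orientation; "contact_force": force on the tool from outside, world axes, zero at the start; "torque": the same for the moment, N m; "opening": finger opening in m; "grip_force": force on a finger pad.
Only numpy, scipy, OpenCV 4.12 (cv2) and the standard library are available. Lean on these libraries where they do the work, as an engineer would, in place of code of your own. Each camera call takes 0.05 s, during which the arm holds its last target. There are 200 camera calls.

## Working session

There is one attempt and no reset: what is moved stays moved. The work goes in short steps, Python scripts to look and compute and a tool call to move; the robot and the scene stay as the last step left them, time stands still between calls to the robot, and variables do not carry over. Pictures are saved under pics/ and viewed, at most 14 in all, crops included, and the job is handed in when it is done.

Besides the shell and the picture viewer there is one more tool, called by a JSON object that holds its "method" and its "body", one argument or row to a line. arm_command: Moves the arm, as the interface text tells. Its arguments: {"type":"object","properties":{"xyz":{"type":"array","items":{"type":"array","items":{"type":"number"}}},"spin":{"type":"array","items":{"type":"number"}},"jaw":{"type":"number"},"squeeze":{"type":"number"}},"required":["xyz","spin"]}

```bash
mkdir -p pics; ls; cat > h.py <<'E'
import sys; sys.path.insert(0,'.')
from cell import *
import numpy as np, cv2, pickle
def shot(n,tag):
    c=read_camera(n); cv2.imwrite(f'pics/{tag}.png',c['img'][:,:,::-1]); pickle.dump(c,open(f'pics/{tag}.pkl','wb')); return c
def load(tag): return pickle.load(open(f'pics/{tag}.pkl','rb'))
def rays(c,uv):
    K=np.array([[c['fx'],0,c['cx']],[0,c['fy'],c['cy']],[0,0,1]])
    p=cv2.undistortPoints(np.array(uv,float).reshape(-1,1,2),K,np.array(c['dist_coeffs'],float)).reshape(-1,2)
    T=np.array(c['world_from_camera']); d=np.c_[p[:,0],-p[:,1],-np.ones(len(p))]@T[:3,:3].T
    return T[:3,3],d
def onplane(c,uv,z):
    o,d=rays(c,uv); return o+d*((z-o[2])/d[:,2])[:,None]
def dpt(c,uv):
    o,d=rays(c,uv); uv=np.array(uv,int).reshape(-1,2); return o+d*c['depth'][uv[:,1],uv[:,0]][:,None]
def tri(c1,a,c2,b):
    o1,d1=rays(c1,[a]);o2,d2=rays(c2,[b]);d1=d1[0];d2=d2[0]
    s=np.linalg.lstsq(np.c_[d1,-d2],o2-o1,rcond=None)[0]; return (o1+s[0]*d1+o2+s[1]*d2)/2, np.linalg.norm(o1+s[0]*d1-o2-s[1]*d2)
E
python3 - <<'E'
from h import *
s=observe(); print(s['time'],s['tool_pos'],s['tool_rot'],s['opening'])
for n in('scene','side','wrist'):
    c=shot(n,n+'0'); print(n,np.round(c['world_from_camera'],3).tolist(),c['fx'],c['dist_coeffs'],(c['depth']>0).mean())
E
```

```text
pics
0.0 [0.13936876 0.50604253 0.40405263] [-3.14012693e+00 -2.03700161e-04  2.87277402e+00] 0.0915036716943085
scene [[-0.412, -0.623, 0.665, 1.242], [0.911, -0.266, 0.316, 0.324], [-0.02, 0.736, 0.677, 0.771], [0.0, 0.0, 0.0, 1.0]] 475.19223640879375 [-0.02798692  0.          0.          0.          0.        ] 0.9961881510416667
side [[0.862, 0.332, -0.382, 0.131], [-0.506, 0.544, -0.669, -0.666], [-0.014, 0.771, 0.637, 0.654], [0.0, 0.0, 0.0, 1.0]] 509.28516023219925 [-0.06342955  0.          0.          0.          0.        ] 0.9961328125
wrist [[0.265, -0.928, -0.262, 0.068], [0.964, 0.255, 0.074, 0.525], [-0.001, -0.272, 0.962, 0.385], [0.0, 0.0, 0.0, 1.0]] 330.909303897015 [-0.03806916  0.          0.          0.          0.        ] 0.9838671875
```

View pics/scene0.png

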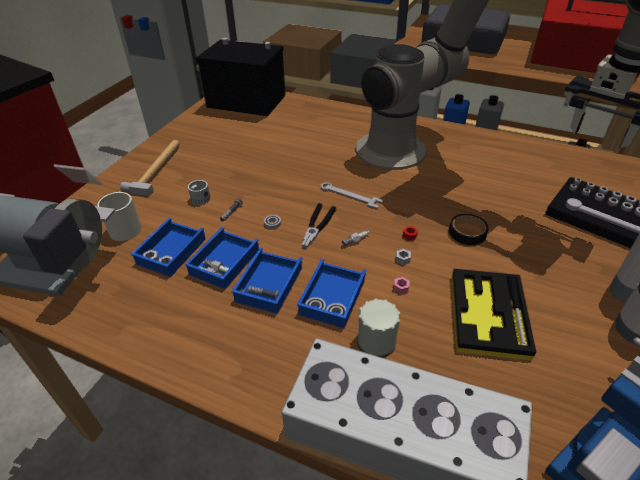

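View pics/side0.png

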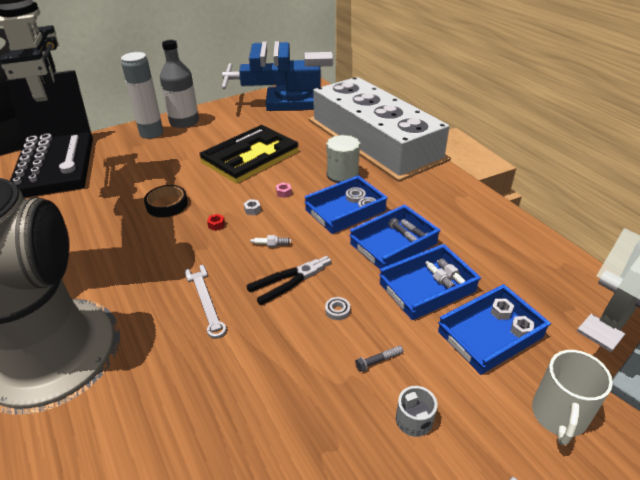

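Scene view: the bins are nuts (168,247), plugs (222,258), bolts (268,280) and bearings (332,292). The loose parts are bolt (232,209), bearing (272,222), pliers (318,225), plug (355,238) and steel nut (403,256). The look-alikes are the red nut (410,233), the pink nut (401,284), the ring/cap (468,229) and the fixed parts in the bins. The foam is at (492,312).

In the side view the same parts are at plug (271,241), bolt (380,358), nut (252,206), bearing (338,308) and pliers (290,279).

```bash
cat > m.py <<'E'
from h import *
def cloud(c,box,zmin,zmax=.08):
    x0,y0,x1,y1=box; u,v=np.meshgrid(np.arange(x0,x1),np.arange(y0,y1)); uv=np.c_[u.ravel(),v.ravel()]
    P=dpt(c,uv); k=(P[:,2]>zmin)&(P[:,2]<zmax)&(c['depth'][uv[:,1],uv[:,0]]>0); return P[k],c['img'][uv[k,1],uv[k,0]].astype(int),uv[k]
def rect(P):
    (a,b),(w,h),t=cv2.minAreaRect((P[:,:2]*1000).astype(np.float32))
    if w<h: w,h,t=h,w,t+90
    return np.round([a,b,w,h,(t+90)%180-90],1)
E
python3 - <<'E'
from m import *
S,D=load('scene0'),load('side0')
B={'plug':((337,226,372,250),(245,230,296,251)),'bolt':((215,194,246,224),(352,342,408,374)),'nut':((393,246,414,266),(242,196,263,217)),
'bearing':((260,211,284,231),(322,294,354,322)),'pliers':((298,200,341,252),(242,250,336,306)),'red':((400,224,420,242),(204,211,227,231)),
'bin_nuts':((130,215,208,277),(436,285,552,372)),'bin_plugs':((184,225,262,292),(378,243,482,318)),'bin_bolts':((230,245,305,314),(348,204,442,266)),'bin_bear':((294,257,368,330),(302,175,390,232)),
'foam':((445,262,540,364),(196,124,302,182))}
for n,bs in B.items():
    for c,b,l in((S,bs[0],'sc'),(D,bs[1],'sd')):
        P,C,_=cloud(c,b,.0045)
        if 'bin' in n: k=(C[:,2]>C[:,0]+40); P=P[k]
        z=P[:,2]*1000
        print(n,l,len(P),'rect',rect(P),'mean',np.round(P[:,:2].mean(0)*1000,1),'z5/50/95/max',np.round([*np.percentile(z,[5,50,95]),z.max()],1))
# table check
for c,uv in((S,[(300,180),(430,300),(210,300)]),(D,[(300,340),(240,300),(330,240)])): print(np.round(dpt(c,uv)*1000,1).tolist())
def crop(c,b,s): x0,y0,x1,y1=b; return cv2.resize(c['img'][y0:y1,x0:x1,::-1],(s[0],s[1]),interpolation=cv2.INTER_CUBIC)
a=crop(S,(200,185,420,295),(792,396)); b=crop(S,(445,262,540,364),(186,200)); b2=crop(D,(240,190,345,325),(156,200)); b3=crop(D,(345,335,415,380),(311,200))
r=np.hstack([b,b2,b3]); r=np.hstack([r,np.zeros((200,792-r.shape[1],3),np.uint8)]); cv2.imwrite('pics/crop1.png',np.vstack([a,r]))
E
```

```text
plug sc 182 rect [431.9  50.9  77.9  19.2 -38.2] mean [436.9  48.4] z5/50/95/max [ 7.3 14.3 20.6 22.4]
plug sd 318 rect [437.6  55.8  92.9  55.7 -26.7] mean [432.7  42.3] z5/50/95/max [ 5.  16.7 23.  25.1]
bolt sc 137 rect [ 451.3 -291.2   82.6   23.9   -9.2] mean [ 450.  -286.3] z5/50/95/max [ 6.  11.  17.5 19.9]
bolt sd 433 rect [ 451.7 -289.4   79.5   18.6   -2. ] mean [ 446.2 -292. ] z5/50/95/max [ 7.8 13.6 20.3 22.9]
nut sc 163 rect [448.2 171.8  36.8  31.6  20.7] mean [449.6 172.8] z5/50/95/max [ 5.5 14.7 18.7 23.1]
nut sd 202 rect [444.5 170.2  39.3  34.9 -10.6] mean [446.1 166.2] z5/50/95/max [ 5.3 15.8 21.1 23.5]
bearing sc 161 rect [ 452.4 -167.3   43.8   42.9  -11.4] mean [ 452.8 -166. ] z5/50/95/max [ 5.3  9.8 12.8 14.1]
bearing sd 409 rect [ 458.2 -166.5   53.4   52.7   67.4] mean [ 450.3 -170.5] z5/50/95/max [ 6.3 12.9 15.4 16.9]
pliers sc 472 rect [420.8 -54.8 167.5  49.6   6.9] mean [422.9 -56.8] z5/50/95/max [ 6.3 11.3 14.3 16.9]
pliers sd 1388 rect [411.5 -55.9 177.9 150.9 -31.9] mean [412.9 -67.7] z5/50/95/max [ 5.3 13.7 16.8 18.4]
red sc 147 rect [363.1 164.1  34.
[... 707 characters left out ...]
z5/50/95/max [ 5.9 22.3 35.9 39.4]
bin_bolts sd 3724 rect [638.  -50.2 257.5 147.9 -88.3] mean [639.5 -72.7] z5/50/95/max [ 5.1 21.7 38.7 41.4]
bin_bear sc 1473 rect [620.3  38.1 164.7 145.9 -86.7] mean [629.6  59.8] z5/50/95/max [ 5.7 22.5 36.  39.4]
bin_bear sd 2785 rect [625.9  64.3 209.8 168.   86.4] mean [618.2  51.4] z5/50/95/max [ 5.2 21.9 38.6 41.2]
foam sc 6102 rect [536.4 380.8 205.3 143.1  15.3] mean [549.  383.3] z5/50/95/max [11.2 25.7 29.8 35.4]
foam sd 3225 rect [540.6 415.8 309.7 271.2  63.8] mean [530.1 368.9] z5/50/95/max [ 8.1 26.8 31.5 37.5]
[[249.7, -185.9, -1.8], [542.7, 260.9, -1.4], [728.9, -170.8, -1.6]]
[[364.8, -192.6, 3.1], [317.6, -59.7, 2.1], [539.6, 0.5, -0.1]]
```

View pics/crop1.png

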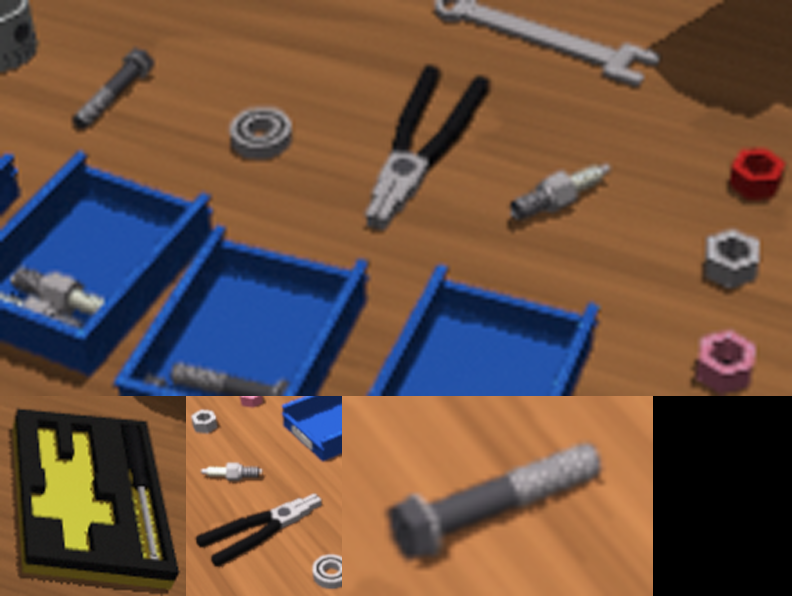

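Crop: the bright steel nut at crop (730,258) lies between the red nut (757,173) and the pink one (725,358), so the steel nut is the one to take. The plug's thread points away from the robot, the bolt's head points towards it, and the foam's nose end points away from it. Next I'll hover and measure with the wrist camera.

{"method": "arm_command", "body": {
  "xyz": [
    [40,-30,5],
    [40,-30,5],
    [40,-30,5],
    [40,-30,5],
    [40,-30,5],
    [40,-30,5],
    [31,-26,5],
    [0,0,0],
    [0,0,0]
  ],
  "spin": [2,2,2,2,2,2,3.4,0,0]
}}

```text
time: 1.05
tool_pos: [0.4096, 0.3005, 0.4392]
tool_rot: [3.142, -0.001, 3.139]
contact_force: [-1.0, -0.1, 0.0]
opening: 0.0918
grip_force: 0.0
```

```bash
python3 - <<'E'
from h import *
s=observe(); print(s['time'],s['tool_pos'],s['tool_rot']); shot('wrist','wA')
E
```

```text
1.05 [0.40955777 0.30053195 0.43918839] [ 3.14156537e+00 -1.05522077e-03  3.13870359e+00]
```

{"method": "arm_command", "body": {
  "xyz": [
    [0,-45,0],
    [0,-45,0],
    [0,-45,0],
    [0,-45,0],
    [0,-45,0],
    [0,-45,0],
    [0,-45,0],
    [0,-45,0],
    [0,-40,0],
    [0,0,0],
    [0,0,0]
  ],
  "spin": [0,0,0,0,0,0,0,0,0,0,0]
}}

```text
time: 2.2
tool_pos: [0.4091, -0.0982, 0.4393]
tool_rot: [3.14, -0.001, 3.141]
contact_force: [0.8, 0.6, 0.3]
opening: 0.0919
grip_force: 0.0
```

```bash
python3 - <<'E'
from h import *
s=observe(); print(s['time'],s['tool_pos'],s['tool_rot']); shot('wrist','wB')
a=cv2.imread('pics/wA.png');b=cv2.imread('pics/wB.png'); cv2.imwrite('pics/AB.png',cv2.resize(np.hstack([b,a]),(800,300),interpolation=cv2.INTER_AREA))
E
```

```text
2.2 [ 0.40907705 -0.09817922  0.4393251 ] [ 3.14046214e+00 -6.06706855e-04  3.14089245e+00]
```

View pics/AB.png

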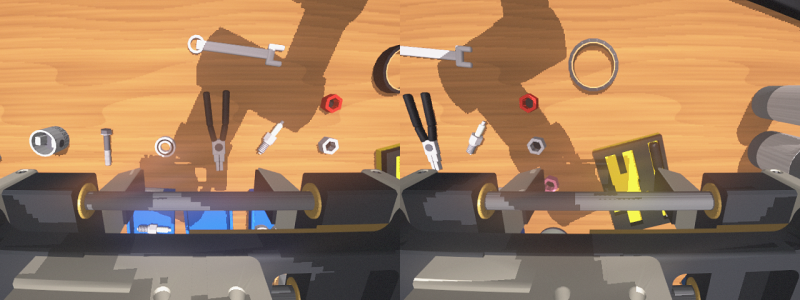

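Wrist views (B on the left, A on the right, each at 0.625 scale). B shows the bolt (107,147), bearing (165,146), pliers (218,130), plug (268,137), nut (329,146) and red nut (332,103). A shows the nut (536,146), the pink nut (551,185) and the foam (632,180). The gripper hides what lies ahead of it.

```bash
python3 - <<'E'
from m import *
A,Bc,S,D=load('wA'),load('wB'),load('scene0'),load('side0')
print('bench z',np.round(dpt(Bc,[(60,130),(300,120),(560,160),(220,180)])[:,2]*1000,1),np.round(dpt(A,[(100,120),(300,250),(470,150)])[:,2]*1000,1))
bx={'plug':[(Bc,(400,180,462,258)),(A,(98,180,160,258))],'bolt':[(Bc,(150,195,192,275))],'nut':[(Bc,(500,212,550,256)),(A,(195,212,245,256))],
'bearing':[(Bc,(240,212,288,260))],'pliers':[(Bc,(318,135,378,284))]}
for n,l in bx.items():
    for c,b in l:
        P,C,uv=cloud(c,b,.005); z=P[:,2]*1e3
        print(n,len(P),'rect',rect(P),'mean',np.round(P[:,:2].mean(0)*1e3,1),'z',np.round([*np.percentile(z,[50,95]),z.max()],1))
        zt=np.percentile(z,92)/1e3; T=P[P[:,2]>zt-.004]; print('   top',rect(T),np.round(T[:,:2].mean(0)*1e3,1), 'uv',np.round(uv.mean(0),1))
        if n in('plug','bolt','pliers'):
            d=P[:,:2]-P[:,:2].mean(0); w,V=np.linalg.eigh(d.T@d); a=V[:,1]*np.sign(V[0,1]); t=d@a; print('   ang',round(np.degrees(np.arctan2(a[1],a[0])),1), 'ends',np.round((P[:,:2].mean(0)+a*t.min())*1e3,1),np.round((P[:,:2].mean(0)+a*t.max())*1e3,1))
for n,bs in {'nuts':((130,215,208,277),(436,285,552,372)),'plugs':((184,225,262,292),(378,243,482,318)),'bolts':((230,245,305,314),(348,204,442,266)),'bear':((294,257,368,330),(302,175,390,232))}.items():
    for c,b,off in((S,bs[0],-.0015),(D,bs[1],.002)):
        P,C,uv=cloud(c,b,.0295+off,.043); k=C[:,2]>C[:,0]+40; P=P[k]; uv=uv[k]
        M=np.zeros((480,640),np.uint8); M[uv[:,1],uv[:,0]]=1; M=cv2.dilate(M,np.ones((3,3)))
        nl,L,st,_=cv2.connectedComponentsWithStats(M); j=1+st[1:,4].argmax(); P=P[L[uv[:,1],uv[:,0]]==j]
        print(n,len(P),rect(P),'z',np.round(np.median(P[:,2])*1e3,1))
E
```

```text
bench z [ 0.   1.5  0.3 -0.5] [ 0.3 -0.   1. ]
plug 697 rect [430.4  47.3  78.7  24.  -43.6] mean [430.6  44.1] z [16.4 21.8 23.7]
   top [432.3  45.6  63.6  17.  -38.4] [434.9  42.6] uv [432.  220.8]
   ang -33.4 ends [396.   66.9] [462.2  23.2]
plug 737 rect [430.2  47.9  80.3  24.5 -34.6] mean [430.5  49.4] z [16.4 21.9 23.5]
   top [434.7  45.3  59.6  17.3 -25.5] [435.7  44.9] uv [121.3 221.2]
   ang -31.9 ends [396.9  70.3] [465.1  27.9]
bolt 653 rect [ 451.4 -292.1   77.5   21.2   -9.1] mean [ 447.3 -288.4] z [13.1 19.7 21.7]
   top [ 436.9 -291.8   48.5   16.5  -14.9] [ 423.2 -287. ] uv [170.6 232.9]
   ang -5.4 ends [ 413.3 -285.1] [ 490.7 -292.5]
nut 560 rect [446.6 170.1  36.2  31.6  77. ] mean [446.  168.5] z [17.5 19.4 21.1]
   top [446.8 170.   36.2  31.3  77. ] [446.3 169.2] uv [525.9 232.4]
nut 462 rect [447.  171.   34.6  30.5 -42.6] mean [446.  171.8] z [18.  19.8 20.6]
   top [447.2 170.8  34.1  30.4 -43. ] [446.6 171.1] uv [217.7 232.8]
bearing 710 rect [ 449.4 -168.8   42.    41.7  -42.2] mean [ 449.  -168.6] z [12.  13.4 14.7]
   top [ 449.4 -168.8   42.    41.7  -42.2] [ 449.3 -168.8] uv [263.8 234. ]
pliers 2497 rect [420.1 -64.7 162.7  50.6   0.5] mean [411.9 -61.5] z [13.3 15.3 16.6]
   top [420.1 -64.9 162.7  50.5   0.5] [411.4 -61.5] uv [348.1 204.7]
   ang 3.7 ends [339.6 -66.2] [501.7 -55.7]
nuts 449 [ 6.380e+02 -3.413e+02  1.466e+02  1.066e+02  6.000e-01] z 33.8
nuts 939 [ 6.374e+02 -3.431e+02  1.440e+02  1.053e+02  2.000e-01] z 37.1
plugs 469 [ 620.5 -203.7  143.1  105.3   -3. ] z 34.1
plugs 785 [ 618.3 -204.7  142.7  107.5   -3. ] z 37.4
bolts 504 [641.5 -74.6 143.2 105.9   3.7] z 34.4
bolts 626 [639.9 -76.3 142.8 106.4   4.4] z 37.3
bear 532 [620.4  68.2 142.7 105.2   3.8] z 34.4
bear 535 [619.3  66.8 143.2 107.7   3.3] z 37.1
```

```bash
python3 - <<'E'
from m import *
A,Bc,S,D=load('wA'),load('wB'),load('scene0'),load('side0')
for c,b in((Bc,(400,180,462,258)),(A,(98,180,160,258))):
    P,C,uv=cloud(c,b,.005)
    for zt in(.0195,.0205): T=P[P[:,2]>zt]; print('hex',len(T),np.round(np.median(T[:,:2],0)*1e3,1),rect(T))
    a=np.array([np.cos(np.radians(-32.6)),np.sin(np.radians(-32.6))]); nn=np.array([-a[1],a[0]]); t=P[:,:2]@a*1e3; m=P[:,:2]@nn*1e3
    for lo in np.arange(t.min(),t.max(),8):
        k=(t>=lo)&(t<lo+8); print(round(lo-t.min()),np.round([np.ptp(m[k]),(m[k].max()+m[k].min())/2,P[k,2].max()*1e3],1),C[k].mean(0).astype(int),np.round((P[k,:2].mean(0))*1e3))
P=np.vstack([cloud(S,(0,120,560,480),.055,.4)[0],cloud(D,(200,0,640,480),.055,.4)[0]])
P=P[(P[:,0]>.3)&(P[:,0]<.95)&(abs(P[:,1])<.6)]
g=np.zeros((14,24),int); h=np.zeros((14,24))
for p in P:
    i,j=int((p[0]-.3)/.05),int((p[1]+.6)/.05); i=min(i,13); g[i,j]+=1; h[i,j]=max(h[i,j],p[2])
for i,j in np.argwhere(g>8): print('obst x',round(.3+.05*i,2),'y',round(-.6+.05*j,2),g[i,j],round(h[i,j],3),end=' | ')
E
```

```text
hex 158 [432.4  45.1] [435.7  43.8  24.5  14.7 -32.2]
hex 124 [432.2  46. ] [433.   45.   18.6  13.8 -32.4]
0 [  6.8 271.2  15.1] [188 172 171] [400.  65.]
8 [ 10.8 270.3  18.1] [239 237 233] [406.  60.]
16 [ 10.5 270.7  17.6] [243 242 239] [413.  56.]
24 [ 10.  270.4  17.7] [245 244 241] [420.  52.]
32 [ 24.3 272.3  23. ] [237 229 227] [426.  46.]
40 [ 22.9 271.4  23.7] [235 226 226] [432.  42.]
48 [ 18.3 269.1  23.1] [221 211 213] [439.  38.]
56 [ 13.4 270.3  19.6] [194 178 181] [446.  34.]
64 [ 13.7 270.2  19.3] [191 175 178] [453.  30.]
72 [ 13.6 270.6  18.3] [201 186 188] [459.  27.]
hex 170 [433.4  46. ] [438.6  43.2  31.6  14.9 -28.7]
hex 139 [432.9  46. ] [438.2  42.6  31.9  14.2 -34.1]
0 [  6.9 272.5  15.1] [207 200 201] [400.  68.]
8 [ 12.1 272.5  18. ] [228 226 222] [407.  64.]
16 [ 12.  272.4  17.8] [228 226 221] [414.  60.]
24 [ 11.3 272.1  18.3] [225 222 217] [420.  56.]
32 [ 24.  272.1  23.5] [193 185 186] [427.  51.]
40 [ 24.6 271.9  23.2] [216 209 210] [435.  48.]
48 [ 18.5 274.   23.1] [216 209 210] [441.  44.]
56 [ 12.6 271.8  19.5] [177 169 175] [448.  38.]
64 [ 1
[... 1444 characters left out ...]
 | obst x 0.8 y 0.55 175 0.147 | obst x 0.85 y -0.6 229 0.157 | obst x 0.85 y -0.55 107 0.149 | obst x 0.85 y -0.5 164 0.201 | obst x 0.85 y -0.45 836 0.2 | obst x 0.85 y 0.1 1037 0.1 | obst x 0.85 y 0.15 1113 0.102 | obst x 0.85 y 0.2 1149 0.101 | obst x 0.85 y 0.25 1198 0.101 | obst x 0.85 y 0.3 1255 0.103 | obst x 0.85 y 0.35 1299 0.101 | obst x 0.85 y 0.4 1385 0.102 | obst x 0.85 y 0.45 544 0.101 | obst x 0.85 y 0.5 96 0.147 | obst x 0.85 y 0.55 44 0.148 | obst x 0.9 y 0.1 1032 0.1 | obst x 0.9 y 0.15 1228 0.099 | obst x 0.9 y 0.2 1214 0.101 | obst x 0.9 y 0.25 1185 0.101 | obst x 0.9 y 0.3 1155 0.1 | obst x 0.9 y 0.35 981 0.101 | obst x 0.9 y 0.4 416 0.101 | obst x 0.9 y 0.45 20 0.098 |
```

{"method": "arm_command", "body": {
  "xyz": [
    [5,30,-30],
    [5,30,-30],
    [5,30,-30],
    [5,30,-30],
    [3.5,23.5,-30],
    [0,0,-30],
    [0,0,0],
    [0,0,0]
  ],
  "spin": [-7,-7,-7,-7,-4.6,0,0,0],
  "jaw": 0.5
}}

```text
time: 3.05
tool_pos: [0.4325, 0.0458, 0.26]
tool_rot: [-3.141, -0.001, 2.575]
contact_force: [0.9, -0.1, -0.0]
opening: 0.069
grip_force: 0.0
```

```bash
python3 - <<'E'
from m import *
s=observe(); print(s['tool_pos'],s['tool_rot']); c=shot('wrist','w1')
E
```

```text
[0.4325207  0.04580859 0.26002212] [-3.14135141e+00 -7.99423517e-04  2.57514654e+00]
```

View pics/w1.png

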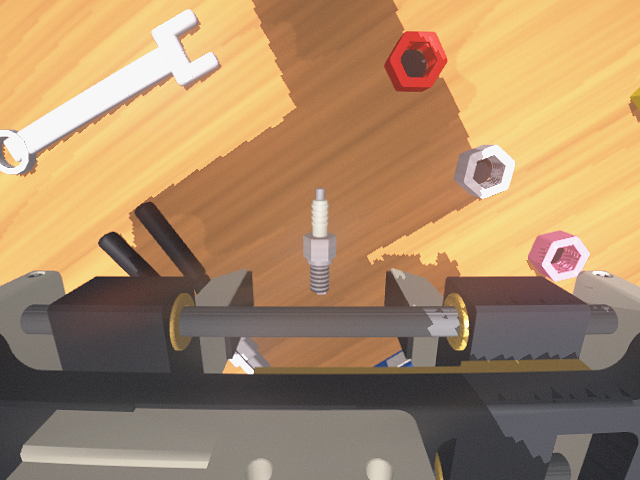

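The plug is upright and centred between the fingers, with its hexagon at (320,248). Descending and gripping.

{"method": "arm_command", "body": {
  "xyz": [
    [0,0,-30],
    [0,0,-30],
    [0,0,-12],
    [0,0,-6],
    [0,0,0]
  ],
  "spin": [0,0,0,0,0]
}}

```text
time: 3.6
tool_pos: [0.4332, 0.0444, 0.1823]
tool_rot: [3.141, 0.001, 2.572]
contact_force: [0.2, 0.7, -0.6]
opening: 0.0691
grip_force: 0.0
```

{"method": "arm_command", "body": {
  "xyz": [
    [0,0,0],
    [0,0,0],
    [0,0,0],
    [0,0,0],
    [0,0,0],
    [0,0,0]
  ],
  "spin": [0,0,0,0,0,0],
  "jaw": -1,
  "squeeze": 25
}}

```text
time: 4.2
tool_pos: [0.4327, 0.0446, 0.1817]
tool_rot: [3.141, 0.0, 2.573]
contact_force: [0.7, 0.1, 0.3]
opening: 0.0254
grip_force: 0.1
```

{"method": "arm_command", "body": {
  "xyz": [
    [0,0,20],
    [0,0,30],
    [0,0,30],
    [0,0,0],
    [0,0,0]
  ],
  "spin": [0,0,0,0,0]
}}

```text
time: 4.7
tool_pos: [0.4326, 0.0446, 0.2618]
tool_rot: [3.141, 0.001, 2.573]
contact_force: [0.3, 0.8, -0.1]
opening: 0.0224
grip_force: 25.0
```

```bash
python3 - <<'E'
from m import *
c=shot('wrist','w2'); d=shot('side','s2')
im=np.hstack([c['img'][120:340,200:440],cv2.resize(d['img'][150:270,230:350],(220,220),interpolation=cv2.INTER_CUBIC)]); cv2.imwrite('pics/v2.png',im[:,:,::-1])
P,C,uv=cloud(c,(290,150,350,310),.03,.2); print(rect(P),np.percentile(P[:,2],[1,50,99]))
a=np.array([.8425,-.5388]); t=P[:,:2]@a*1e3
for lo in np.arange(t.min(),t.max(),8):
    k=(t>=lo)&(t<lo+8); print(round(lo-t.min()),np.round([np.percentile(P[k,2],98)*1e3,*(P[k].mean(0)*1e3)],1),k.sum())
E
```

```text
[419.2  54.7  51.1  29.  -48.3] [0.08474697 0.09497692 0.16436262]
0 [ 93.2 398.3  64.8  91.7] 228
8 [164.7 405.4  60.7 117.7] 693
16 [ 96.1 412.3  56.4  93.9] 392
24 [ 96.3 419.2  52.3  93.8] 369
32 [117.8 425.4  49.   97.8] 1420
40 [101.6 431.8  44.2  97.7] 559
48 [ 94.1 436.   40.6  92.4] 13
```

View pics/v2.png

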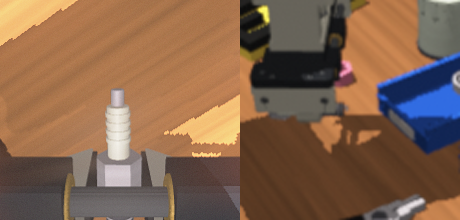

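The plug is held level. Moving to the plug bin.

{"method": "arm_command", "body": {
  "xyz": [
    [18,-27.5,2],
    [18,-27.5,2],
    [18,-27.5,0],
    [18,-27.5,0],
    [18,-27.5,0],
    [18,-27.5,0],
    [18,-27.5,0],
    [18,-27.5,0],
    [18,-27.5,0],
    [0,0,0],
    [0,0,-30],
    [0,0,-30],
    [0,0,-8],
    [0,0,0],
    [0,0,0]
  ],
  "spin": [-6.7,-6.7,-6.7,-6.7,-6.7,-6.7,-6.7,-6.7,-6.7,0,0,0,0,0,0]
}}

```text
time: 6.3
tool_pos: [0.595, -0.2028, 0.1983]
tool_rot: [3.141, 0.0, 1.521]
contact_force: [0.4, -0.0, -0.9]
opening: 0.0226
grip_force: 25.0
```

```bash
python3 - <<'E'
from m import *
S,D=load('scene0'),load('side0')
# bin floors: median height in a 30 mm patch at local x -25
for n,x,y in(('plugs',594.5,-202.7),('bolts',615.5,-77),('nuts',612.7,-342),('bear',595,66)):
    r=[]
    for c in(S,D):
        P,C,uv=cloud(c,(100,150,600,400),-.01,.02); k=(abs(P[:,0]-x/1e3)<.012)&(abs(P[:,1]-y/1e3)<.025); r.append((round(np.median(P[k,2])*1e3,1),k.sum()))
    print(n,r)
E
```

```text
plugs [(np.float64(1.7), np.int64(137)), (np.float64(4.9), np.int64(255))]
bolts [(np.float64(1.7), np.int64(175)), (np.float64(5.1), np.int64(183))]
nuts [(np.float64(1.4), np.int64(119)), (np.float64(4.3), np.int64(351))]
bear [(np.float64(2.0), np.int64(196)), (np.float64(5.7), np.int64(111))]
```

{"method": "arm_command", "body": {
  "xyz": [
    [0,0,-8],
    [0,0,-3],
    [0,0,-2],
    [0,0,0],
    [0,0,0]
  ],
  "spin": [0,0,0,0,0]
}}

```text
time: 6.8
tool_pos: [0.5948, -0.203, 0.1861]
tool_rot: [3.14, 0.0, 1.52]
contact_force: [-1.5, 1.1, 8.2]
opening: 0.0226
grip_force: 25.0
```

{"method": "arm_command", "body": {
  "xyz": [
    [0,0,0],
    [0,0,0],
    [0,0,0],
    [0,0,0],
    [0,0,20],
    [0,0,30],
    [0,0,30]
  ],
  "spin": [0,0,0,0,0,0,0],
  "jaw": -0.1
}}

```text
time: 7.5
tool_pos: [0.5946, -0.2029, 0.2649]
tool_rot: [-3.14, -0.001, 1.52]
contact_force: [0.1, -0.9, -0.7]
opening: 0.0415
grip_force: 0.0
```

```bash
python3 - <<'E'
from m import *
s=observe(); print(s['time'],s['tool_pos'],s['tool_rot'])
c=shot('scene','sc3');d=shot('side','s3')
cv2.imwrite('pics/v3.png',np.hstack([cv2.resize(c['img'][210:310,180:290,::-1],(396,360)),cv2.resize(d['img'][230:330,370:480,::-1],(396,360))]))
E
```

```text
7.5 [ 0.59456872 -0.20291     0.26485692] [-3.14024395e+00 -6.34628330e-04  1.52009119e+00]
```

View pics/v3.png

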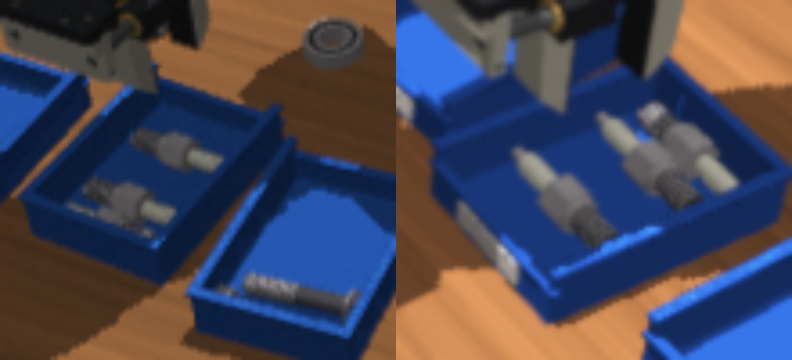

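The plug lies flat in its bin at (175,150) in the left panel, in front of the fixed pair. Next is the bolt.

{"method": "arm_command", "body": {
  "xyz": [
    [-13.3,-7.8,0],
    [-13.3,-7.8,0],
    [-13.3,-7.8,0],
    [-13.3,-7.8,0],
    [-13.3,-7.8,0],
    [-13.3,-7.8,0],
    [-13.3,-7.8,0],
    [-13.3,-7.8,0],
    [-13.3,-7.8,0],
    [-13.3,-7.8,0],
    [-13.6,-8,0],
    [0,0,0],
    [0,0,0]
  ],
  "spin": [7.95,7.95,7.95,7.95,7.95,7.95,7.95,7.95,7.95,7.95,7.95,0,0],
  "jaw": 0.3
}}

```text
time: 8.9
tool_pos: [0.4482, -0.289, 0.2642]
tool_rot: [3.141, -0.0, 3.042]
contact_force: [1.1, 0.7, 0.1]
opening: 0.0598
grip_force: 0.0
```

```bash
python3 - <<'E'
from m import *
s=observe(); print(s['tool_pos'],s['tool_rot']); c=shot('wrist','w4')
cv2.imwrite('pics/v4.png',c['img'][100:400,120:520,::-1])
P,C,uv=cloud(c,(270,150,370,300),.005,.03); P=P[(abs(P[:,1]+.289)<.025)]; x=P[:,0]*1e3
for lo in np.arange(x.min(),x.max(),8):
    k=(x>=lo)&(x<lo+8); q=P[k,1]*1e3; print(round(lo,1),np.round([np.percentile(q,2),np.percentile(q,98),P[k,2].max()*1e3],1))
E
```

```text
[ 0.44815448 -0.28897001  0.26422139] [ 3.14100708e+00 -1.58671815e-04  3.04199909e+00]
411.7 [-297.9 -276.9   21.6]
419.7 [-297.6 -277.9   22.1]
427.7 [-294.5 -283.    16.3]
435.7 [-295.1 -283.8   16.7]
443.7 [-295.9 -284.5   16.1]
451.7 [-296.8 -285.    15.4]
459.7 [-297.8 -285.3   14.9]
467.7 [-297.8 -286.    14.6]
475.7 [-298.7 -286.7   14.3]
483.7 [-299.2 -287.4   13.6]
```

View pics/v4.png

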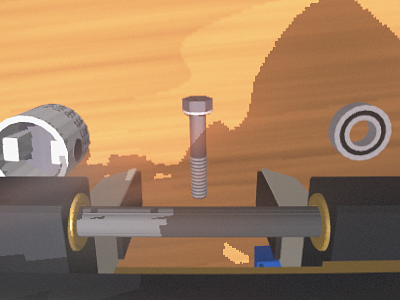

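The bolt is centred at crop (198,145). Descending.

{"method": "arm_command", "body": {
  "xyz": [
    [0,-1,-30],
    [0,0,-30],
    [0,0,-15],
    [0,0,-8],
    [0,0,0]
  ],
  "spin": [0.5,0,0,0,0]
}}

```text
time: 9.45
tool_pos: [0.4484, -0.2895, 0.1806]
tool_rot: [3.14, -0.001, 3.055]
contact_force: [-0.1, 0.1, -0.4]
opening: 0.0598
grip_force: 0.0
```

{"method": "arm_command", "body": {
  "xyz": [
    [0,0,0],
    [0,0,0],
    [0,0,0],
    [0,0,0],
    [0,0,0],
    [0,0,0],
    [0,0,0],
    [0,0,0]
  ],
  "spin": [0,0,0,0,0,0,0,0],
  "jaw": -1,
  "squeeze": 30
}}

```text
time: 10.25
tool_pos: [0.4481, -0.29, 0.1817]
tool_rot: [3.142, 0.0, 3.055]
contact_force: [-0.5, 0.2, 1.0]
opening: 0.0108
grip_force: 30.0
```

{"method": "arm_command", "body": {
  "xyz": [
    [0,0,20],
    [0,0,30],
    [0,0,30],
    [0,0,0],
    [0,0,0]
  ],
  "spin": [0,0,0,0,0]
}}

```text
time: 10.75
tool_pos: [0.448, -0.2899, 0.2617]
tool_rot: [-3.141, 0.001, 3.055]
contact_force: [-0.3, -0.2, -1.7]
opening: 0.0108
grip_force: 30.0
```

```bash
python3 - <<'E'
from m import *
s=observe(); print(s['tool_pos'],s['tool_rot']); c=shot('wrist','w5')
cv2.imwrite('pics/v5.png',c['img'][100:400,120:520,::-1])
P,C,uv=cloud(c,(285,100,355,300),.06,.13); x=P[:,0]*1e3
for lo in np.arange(x.min(),x.max(),8):
    k=(x>=lo)&(x<lo+8); q=P[k,1]*1e3; print(round(lo,1),np.round([np.percentile(q,2),np.percentile(q,98),np.percentile(P[k,2],95)*1e3],1))
E
```

```text
[ 0.44801788 -0.2898672   0.26172051] [-3.14123817e+00  5.95909239e-04  3.05519896e+00]
411.6 [-298.  -277.7  100.3]
419.6 [-297.4 -278.1  100.6]
427.6 [-304.1 -283.8  112.9]
435.6 [-298.4 -275.6  115.2]
443.6 [-295.9 -284.9   95.4]
```

{"method": "arm_command", "body": {
  "xyz": [
    [16.75,21.3,2],
    [16.75,21.3,2],
    [16.75,21.3,0],
    [16.75,21.3,0],
    [16.75,21.3,0],
    [16.75,21.3,0],
    [16.75,21.3,0],
    [16.75,21.3,0],
    [16.75,21.3,0],
    [16.75,21.3,0],
    [0,0,0],
    [0,0,-30],
    [0,0,-30],
    [0,0,-12],
    [0,0,-4],
    [0,0,0],
    [0,0,0]
  ],
  "spin": [-8.1,-8.1,-8.1,-8.1,-8.1,-8.1,-8.1,-8.1,-8.1,-8.1,0,0,0,0,0,0,0]
}}

```text
time: 12.5
tool_pos: [0.616, -0.0773, 0.1907]
tool_rot: [3.14, 0.001, 1.642]
contact_force: [0.6, 0.1, -1.6]
opening: 0.0112
grip_force: 30.0
```

{"method": "arm_command", "body": {
  "xyz": [
    [0,0,-3],
    [0,0,-2],
    [0,0,0],
    [0,0,0]
  ],
  "spin": [0,0,0,0]
}}

```text
time: 12.9
tool_pos: [0.6156, -0.077, 0.1848]
tool_rot: [3.141, 0.0, 1.642]
contact_force: [-0.5, -0.1, -1.9]
opening: 0.011
grip_force: 30.0
```

{"method": "arm_command", "body": {
  "xyz": [
    [0,0,0],
    [0,0,0],
    [0,0,0],
    [0,0,0],
    [0,0,0],
    [0,0,20],
    [0,0,30],
    [0,0,30]
  ],
  "spin": [0,0,0,0,0,0,0,0],
  "jaw": -0.15
}}

```text
time: 13.7
tool_pos: [0.6154, -0.077, 0.2651]
tool_rot: [-3.14, -0.0, 1.641]
contact_force: [-0.4, 0.5, 0.7]
opening: 0.0391
grip_force: 0.0
```

```bash
python3 - <<'E'
from m import *
s=observe(); print(s['time'],s['tool_pos'],s['tool_rot'])
c=shot('scene','sc6');d=shot('side','s6')
cv2.imwrite('pics/v6.png',np.hstack([cv2.resize(c['img'][225:325,220:330,::-1],(396,360)),cv2.resize(d['img'][190:290,340:450,::-1],(396,360))]))
E
```

```text
13.7 [ 0.61543007 -0.07695884  0.26505972] [-3.14037911e+00 -4.03169623e-04  1.64142806e+00]
```

View pics/v6.png

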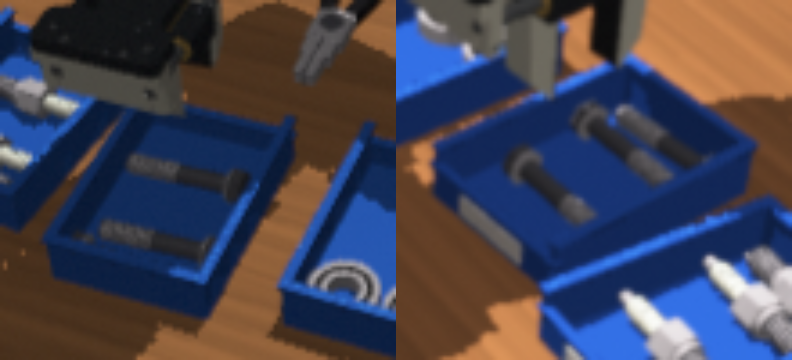

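The bolt lies flat in its bin at (190,172) in the left panel. Next is the steel nut.

{"method": "arm_command", "body": {
  "xyz": [
    [-18.7,27.5,0],
    [-18.7,27.5,0],
    [-18.7,27.5,0],
    [-18.7,27.5,0],
    [-18.7,27.5,0],
    [-18.7,27.5,0],
    [-18.7,27.5,0],
    [-18.7,27.5,0],
    [-18.7,27.5,0],
    [0,0,0],
    [0,0,0]
  ],
  "spin": [-2,-2,-2,-2,-2,-2,-2,-2,-1,0,0],
  "jaw": 0.15
}}

```text
time: 14.9
tool_pos: [0.4471, 0.171, 0.2644]
tool_rot: [3.142, 0.0, 1.347]
contact_force: [1.4, -0.5, 0.0]
opening: 0.0527
grip_force: 0.0
```

```bash
python3 - <<'E'
from m import *
s=observe(); print(s['tool_pos'],s['tool_rot']); print('pink',onplane(load('wA'),[(242,296)],.018)*1e3)
c=shot('wrist','w7'); cv2.imwrite('pics/v7.png',c['img'][60:400,60:580,::-1])
uu,vv=np.meshgrid(range(640),range(480))
P,C,uv=cloud(c,(60,60,580,400),.005,.025); k=np.hypot(P[:,0]-.447,P[:,1]-.1706)<.027; P=P[k]; print(len(P),rect(P),rect(P[P[:,2]>.015]),P[:,2].max())
E
```

```text
[0.44705091 0.17095348 0.2643614 ] [3.14157258e+00 2.82874961e-04 1.34681641e+00]
pink [[533.07028621 197.31950531  18.        ]]
1344 [446.8 171.3  36.   31.7  77.5] [446.8 171.2  35.8  31.6  78. ] 0.020634315530307895
```

View pics/v7.png

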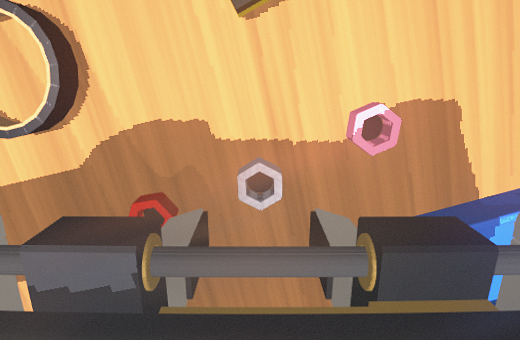

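The nut at crop (260,184) has flats facing the fingers, and the red (153,208) and pink (374,128) nuts are clear of them. Descending.

{"method": "arm_command", "body": {
  "xyz": [
    [0,0,-30],
    [0,0,-30],
    [0,0,-15],
    [0,0,-7],
    [0,0,0]
  ],
  "spin": [0,0,0,0,0]
}}

```text
time: 15.45
tool_pos: [0.4477, 0.1698, 0.1818]
tool_rot: [-3.14, 0.001, 1.344]
contact_force: [-0.5, -0.3, 0.3]
opening: 0.053
grip_force: 0.0
```

{"method": "arm_command", "body": {
  "xyz": [
    [0,0,0],
    [0,0,0],
    [0,0,0],
    [0,0,0],
    [0,0,0],
    [0,0,0]
  ],
  "spin": [0,0,0,0,0,0],
  "jaw": -1,
  "squeeze": 30
}}

```text
time: 16.05
tool_pos: [0.4476, 0.1706, 0.1833]
tool_rot: [3.14, -0.001, 1.345]
contact_force: [-0.3, -1.0, 7.1]
opening: 0.0315
grip_force: 30.0
```

{"method": "arm_command", "body": {
  "xyz": [
    [0,0,20],
    [0,0,30],
    [0,0,35],
    [0,0,0],
    [0,0,0]
  ],
  "spin": [0,0,0,0,0]
}}

```text
time: 16.55
tool_pos: [0.4472, 0.1706, 0.268]
tool_rot: [3.14, -0.001, 1.345]
contact_force: [-0.1, -0.7, -1.6]
opening: 0.0314
grip_force: 30.0
```

{"method": "arm_command", "body": {
  "xyz": [
    [13.8,-42.7,0],
    [13.8,-42.7,0],
    [13.8,-42.7,0],
    [13.8,-42.7,0],
    [13.8,-42.7,0],
    [13.8,-42.7,0],
    [13.8,-42.7,0],
    [13.8,-42.7,0],
    [13.8,-42.7,0],
    [13.8,-42.7,0],
    [13.8,-42.7,0],
    [13.8,-42.7,0],
    [0,0,0],
    [0,0,-30],
    [0,0,-30],
    [0,0,-12],
    [0,0,-5],
    [0,0,0],
    [0,0,0]
  ],
  "spin": [1.1,1.1,1.1,1.1,1.1,1.1,1.1,1.1,1.1,1.1,1.1,1.1,0,0,0,0,0,0,0]
}}

```text
time: 18.45
tool_pos: [0.6134, -0.3419, 0.192]
tool_rot: [3.14, 0.001, 1.575]
contact_force: [0.1, 0.1, -0.2]
opening: 0.0316
grip_force: 30.0
```

{"method": "arm_command", "body": {
  "xyz": [
    [0,0,-4],
    [0,0,-2],
    [0,0,0],
    [0,0,0]
  ],
  "spin": [0,0,0,0]
}}

```text
time: 18.85
tool_pos: [0.6132, -0.342, 0.1864]
tool_rot: [3.14, 0.001, 1.575]
contact_force: [-0.8, 1.1, 5.6]
opening: 0.0314
grip_force: 30.0
```

{"method": "arm_command", "body": {
  "xyz": [
    [0,0,0],
    [0,0,0],
    [0,0,0],
    [0,0,0],
    [0,0,0],
    [0,0,20],
    [0,0,30],
    [0,0,30]
  ],
  "spin": [0,0,0,0,0,0,0,0],
  "jaw": 0
}}

```text
time: 19.65
tool_pos: [0.6128, -0.3418, 0.2649]
tool_rot: [-3.14, -0.001, 1.575]
contact_force: [0.7, 0.4, 0.5]
opening: 0.0457
grip_force: 0.0
```

```bash
python3 - <<'E'
from m import *
s=observe(); print(s['time'],s['tool_pos'],s['tool_rot'])
c=shot('scene','sc8');d=shot('side','s8')
for cc,o in((c,-.0016),(d,.002)):
    P,C,uv=cloud(cc,(100,180,600,400),.009,.05); k=(abs(P[:,0]-.613)<.027)&(abs(P[:,1]+.342)<.03)&(abs(C[:,2]-C[:,0])<35); P=P[k]; print(len(P),P[:,:2].mean(0),np.percentile(P[:,2]-o,[10,50,95])*1e3)
E
```

```text
19.65 [ 0.61279891 -0.34178028  0.26485471] [-3.14048117e+00 -7.98735635e-04  1.57515847e+00]
135 [ 0.61564895 -0.33886333] [12.90204875 19.31864404 22.87115415]
338 [ 0.61082157 -0.34350481] [ 9.86788288 18.37844702 21.70607385]
```

The nut lies flat, with its top at about 21. Next is the bearing.

{"method": "arm_command", "body": {
  "xyz": [
    [-27.2,28.8,0],
    [-27.2,28.8,0],
    [-27.2,28.8,0],
    [-27.2,28.8,0],
    [-27.2,28.8,0],
    [-27.4,29,0],
    [0,0,0],
    [0,0,0]
  ],
  "spin": [0,0,0,0,0,0,0,0],
  "jaw": 0.3
}}

```text
time: 20.55
tool_pos: [0.4495, -0.1686, 0.2647]
tool_rot: [3.141, 0.0, 1.576]
contact_force: [0.1, -0.1, 0.5]
opening: 0.0595
grip_force: 0.0
```

```bash
python3 - <<'E'
from m import *
s=observe(); print(s['tool_pos'],s['tool_rot']); c=shot('wrist','w9')
P,C,uv=cloud(c,(60,60,580,400),.005,.02); k=np.hypot(P[:,0]-.4494,P[:,1]+.1688)<.03; P=P[k]; print(len(P),rect(P),np.percentile(P[:,2],[50,95]))
E
```

```text
[ 0.44947074 -0.1685605   0.2646626 ] [3.14108836e+00 3.32729484e-04 1.57586375e+00]
2093 [ 450.2 -168.1   42.1   42.    58.6] [0.01198817 0.01322978]
```

{"method": "arm_command", "body": {
  "xyz": [
    [0,0,-30],
    [0,0,-30],
    [0,0,-16],
    [0,0,-8],
    [0,0,0]
  ],
  "spin": [0,0,0,0,0]
}}

```text
time: 21.1
tool_pos: [0.4501, -0.1695, 0.1798]
tool_rot: [-3.141, -0.0, 1.575]
contact_force: [0.0, -1.3, 0.6]
opening: 0.0596
grip_force: 0.0
```

{"method": "arm_command", "body": {
  "xyz": [
    [0,0,0],
    [0,0,0],
    [0,0,0],
    [0,0,0],
    [0,0,0],
    [0,0,0]
  ],
  "spin": [0,0,0,0,0,0],
  "jaw": -1,
  "squeeze": 30
}}

```text
time: 21.7
tool_pos: [0.4499, -0.169, 0.1813]
tool_rot: [3.14, 0.001, 1.575]
contact_force: [-0.1, -1.3, 6.4]
opening: 0.0405
grip_force: 30.0
```

{"method": "arm_command", "body": {
  "xyz": [
    [0,0,20],
    [0,0,30],
    [0,0,35],
    [0,0,0],
    [0,0,0]
  ],
  "spin": [0,0,0,0,0]
}}

```text
time: 22.2
tool_pos: [0.4494, -0.1687, 0.2659]
tool_rot: [3.14, 0.001, 1.575]
contact_force: [0.2, 0.1, -1.6]
opening: 0.0409
grip_force: 30.0
```

{"method": "arm_command", "body": {
  "xyz": [
    [18.2,29.3,0],
    [18.2,29.3,0],
    [18.2,29.3,0],
    [18.2,29.3,0],
    [18.2,29.3,0],
    [18.2,29.3,0],
    [18.2,29.3,0],
    [18.2,29.3,0],
    [0,0,0],
    [0,0,-30],
    [0,0,-30],
    [0,0,-12],
    [0,0,-4],
    [0,0,0],
    [0,0,0]
  ],
  "spin": [0.4,0.4,0.4,0.4,0.4,0.4,0.4,0.4,0,0,0,0,0,0,0]
}}

```text
time: 23.7
tool_pos: [0.5955, 0.0653, 0.1907]
tool_rot: [3.14, 0.0, 1.631]
contact_force: [0.6, -0.2, -0.5]
opening: 0.0407
grip_force: 30.0
```

{"method": "arm_command", "body": {
  "xyz": [
    [0,0,-3],
    [0,0,-2],
    [0,0,0],
    [0,0,0]
  ],
  "spin": [0,0,0,0]
}}

```text
time: 24.1
tool_pos: [0.5951, 0.0656, 0.1848]
tool_rot: [3.141, 0.0, 1.631]
contact_force: [0.2, -0.4, -1.5]
opening: 0.0413
grip_force: 30.0
```

{"method": "arm_command", "body": {
  "xyz": [
    [0,0,0],
    [0,0,0],
    [0,0,0],
    [0,0,0],
    [0,0,0],
    [0,0,20],
    [0,0,30],
    [0,0,35]
  ],
  "spin": [0,0,0,0,0,0,0,0],
  "jaw": 0.2
}}

```text
time: 24.9
tool_pos: [0.5945, 0.0655, 0.2693]
tool_rot: [-3.138, -0.0, 1.631]
contact_force: [0.4, -0.9, -0.1]
opening: 0.0549
grip_force: 0.0
```

```bash
python3 - <<'E'
from m import *
s=observe(); print(s['time'],s['tool_pos'],s['tool_rot'])
c=shot('scene','sc10');d=shot('side','s10')
for cc,o in((c,-.0016),(d,.002)):
    P,C,uv=cloud(cc,(100,150,600,400),.009,.05); k=(abs(P[:,0]-.595)<.027)&(abs(P[:,1]-.0655)<.03)&(abs(C[:,2]-C[:,0])<35); P=P[k]; print(len(P),P[:,:2].mean(0),np.percentile(P[:,2]-o,[10,50,95])*1e3)
E
```

```text
24.9 [0.59445368 0.06553061 0.2693428 ] [-3.13770729e+00 -1.88368604e-04  1.63105272e+00]
217 [0.59637125 0.06830369] [12.37090369 14.85767867 17.22071664]
191 [0.59223555 0.06355418] [10.1088873  14.48311575 16.66704868]
```

The bearing lies flat, with its top at about 15. Now a measurement of the foam pocket from above.

{"method": "arm_command", "body": {
  "xyz": [
    [-7,30,30],
    [-7,40,30],
    [-7,40,30],
    [-7,40,30],
    [-7,40,30],
    [-9,35,0],
    [0,0,0],
    [0,0,0]
  ],
  "spin": [0,0,0,0,0,0,0,0]
}}

```text
time: 25.8
tool_pos: [0.5509, 0.2895, 0.4174]
tool_rot: [-3.14, 0.001, 1.633]
contact_force: [-0.0, 0.0, -0.0]
opening: 0.0548
grip_force: 0.0
```

```bash
python3 - <<'E'
from m import *
s=observe(); print(s['tool_pos'],s['tool_rot']); c=shot('wrist','f1')
E
```

```text
[0.55089085 0.28948281 0.41735003] [-3.13975020e+00  1.19686857e-03  1.63281312e+00]
```

{"method": "arm_command", "body": {
  "xyz": [
    [30,10,0],
    [30,10,0],
    [0,0,0],
    [0,0,0]
  ],
  "spin": [0,0,0,0]
}}

```text
time: 26.25
tool_pos: [0.6121, 0.3075, 0.4167]
tool_rot: [-3.139, 0.001, 1.629]
contact_force: [0.2, 0.5, 0.4]
opening: 0.0552
grip_force: 0.0
```

```bash
python3 - <<'E'
from m import *
s=observe(); print(s['tool_pos'],s['tool_rot']); c=shot('wrist','f2')
a=load('f1'); cv2.imwrite('pics/vf.png',cv2.resize(np.hstack([a['img'],c['img']]),(800,300),interpolation=cv2.INTER_AREA)[:,:,::-1])
for c in(a,c):
    P,C,uv=cloud(c,(60,0,600,330),-.01,.06); k=(P[:,0]>.4)&(P[:,0]<.68)&(P[:,1]>.27)&(P[:,1]<.5)
    P,C,uv=P[k],C[k],uv[k]; H=P[:,2]>.022; R=P[H&(C[:,0]<110)]
    print('bench',np.median(P[P[:,2]<.006,2]),'rim z',np.median(R[:,2]),rect(R))
    Y=(C[:,0]>110)&(C[:,1]>.7*C[:,0])&(C[:,2]<.45*C[:,0])&(P[:,2]>.009)&(P[:,2]<.019); print('floor',Y.sum(),np.median(P[Y,2]),rect(P[Y]))
E
```

```text
[0.61212148 0.30748467 0.41672786] [-3.13881916e+00  1.14838903e-03  1.62892007e+00]
bench 0.0004164239159931138 rim z 0.02844232492677573 [537.1 379.5 199.8 140.6  15.2]
floor 8941 0.014435212279988174 [534.8 379.3 180.2 124.8  15. ]
bench 0.0003467193795873569 rim z 0.028404992426388803 [536.8 379.5 200.4 140.3  15.2]
floor 8617 0.014414713121122136 [535.  379.4 179.5 125.   15. ]
```

View pics/vf.png

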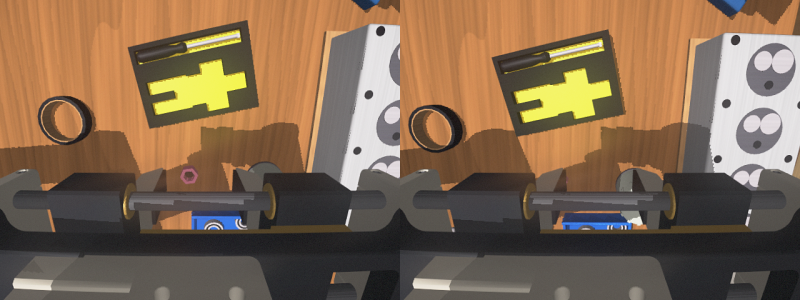

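The foam rim measures 200 by 140 at z = 28.4. The pocket floor is at 14.4 and the nose end points to image right (world +x). Now the pliers.

{"method": "arm_command", "body": {
  "xyz": [
    [-18.4,-33.3,0],
    [-18.4,-33.3,0],
    [-18.4,-33.3,0],
    [-18.4,-33.3,0],
    [-18.4,-33.3,0],
    [-18.4,-33.3,0],
    [-18.4,-33.3,0],
    [-18.4,-33.3,0],
    [-18.4,-33.3,0],
    [-18.4,-33.3,0],
    [-18.4,-33.3,-10],
    [0,0,0],
    [0,0,0]
  ],
  "spin": [8.2,8.2,8.2,8.2,8.2,8.2,8.2,8.2,8.2,8.2,8.2,0,0],
  "jaw": 0.3
}}

```text
time: 27.6
tool_pos: [0.4097, -0.0546, 0.4094]
tool_rot: [3.141, 0.001, -3.096]
contact_force: [0.2, 0.1, 0.2]
opening: 0.0596
grip_force: 0.0
```

```bash
python3 - <<'E'
from m import *
s=observe(); print(s['tool_pos'],s['tool_rot'],s['qpos']); c=shot('wrist','p1')
P,C,uv=cloud(c,(60,0,600,330),.005,.03); k=(P[:,0]>.32)&(P[:,0]<.52)&(P[:,1]>-.12)&(P[:,1]<.0); P=P[k]*1e3
o=np.array([449.8,-59.]); th=np.radians(3.7)
a=np.array([np.cos(th),np.sin(th)]); n=np.array([-a[1],a[0]]); X=(P[:,:2]-o)@a; Y=(P[:,:2]-o)@n
print('x',np.percentile(X,[.2,99.8]),rect(P/1e3))
for lo in range(-114,56,6):
    k=(X>=lo)&(X<lo+6)
    if k.sum()>5: print(lo,np.round([Y[k].min(),Y[k].max(),(Y[k].min()+Y[k].max())/2,np.percentile(P[k,2],95)],1))
# pocket check in foam frame
for t in('f1','f2'):
    P,C,uv=cloud(load(t),(60,0,600,330),.009,.019); P=P*1e3
    Yl=(C[:,0]>110)&(C[:,1]>.7*C[:,0])&(C[:,2]<.45*C[:,0]); P=P[Yl]; th=np.radians(15.2); a=np.array([np.cos(th),np.sin(th)]); n=np.array([-a[1],a[0]]); X=(P[:,:2]-[571.2,368.1])@a; Y=(P[:,:2]-[571.2,368.1])@n
    k=(Y>-48)&(Y<48)&(X>-125)&(X<68); X,Y=X[k],Y[k]
    print('x ext',np.percentile(X,[.3,99.7]),'notch x',[np.percentile(X[abs(Y)>34],[1,99])],'notch y',np.percentile(Y[abs(X)<15],[.5,99.5]),'nose y',np.percentile(Y[X>35],[1,99]),'handles y',np.percentile(Y[X<-80],[1,99]))
E
```

```text
[ 0.40970834 -0.0546368   0.40938985] [ 3.14141156e+00  7.69532435e-04 -3.09576097e+00] [-3.18632926e-01  1.31164921e-01  1.79385213e+00  4.72970781e-04
  1.21592121e+00 -1.93542521e+00]
x [-110.62740224   51.05610155] [420.2 -60.7 162.   50.3   4.2]
-114 [-25.2  24.7  -0.2  14.5]
-108 [-25.2  24.7  -0.3  15.6]
-102 [-25.5  24.7  -0.4  15.4]
-96 [-24.8  24.7  -0.   15.5]
-90 [-24.8  24.7  -0.   15.6]
-84 [-24.2  23.5  -0.3  15.9]
-78 [-23.   23.4   0.2  15.4]
-72 [-23.5  23.4  -0.   15.5]
-66 [-22.5  22.1  -0.2  15.5]
-60 [-22.7  22.1  -0.3  15.5]
-54 [-21.8  22.1   0.2  15.2]
-48 [-21.9  20.8  -0.5  14.9]
-42 [-19.9  19.7  -0.1  15.2]
-36 [-18.8  18.5  -0.2  15.1]
-30 [-18.   17.2  -0.4  15.1]
-24 [-15.9  16.    0.1  15.3]
-18 [-14.7  14.7  -0.   14.7]
-12 [-12.7  13.5   0.4  14. ]
-6 [-13.   13.4   0.2  14.6]
0 [-13.1  13.3   0.1  14.3]
6 [-13.4  13.3  -0.   14.1]
12 [-12.2  13.2   0.5  13.8]
18 [-10.   10.6   0.3  13.1]
24 [-10.2  10.5   0.2  13.3]
30 [-10.3  10.5   0.1  13.5]
36 [-6.9  6.7 -0.1 13.4]
42 [-7.   6.6 -0.2 14.1]
48 [-7.1  6.5 -0.3 12.9]
x ext [-115.54050856   55.4074345 ] notch x [array([-19.51124728,  19.92959694])] notch y [-41.84631848  42.24305416] nose y [-13.62683457  14.39352224] handles y [-28.74014105  29.05934285]
x ext [-115.17609563   55.13736006] notch x [array([-19.5620735 ,  18.76773307])] notch y [-41.87140574  42.0977214 ] nose y [-13.86008196  14.15911769] handles y [-28.64986834  29.00743046]
```

The pliers' origin is (450,-59) at 3.7°, and the pocket origin is (571.2,368.1) at 15.2°, agreeing in both views. Grasping.

{"method": "arm_command", "body": {
  "xyz": [
    [10,-1.1,-35],
    [10,-1.1,-35],
    [10,-1.1,-35],
    [10.3,-1.1,-35],
    [0,0,-35],
    [0,0,-30],
    [0,0,-15],
    [0,0,-5],
    [0,0,0],
    [0,0,0]
  ],
  "spin": [1.1,0,0,0,0,0,0,0,0,0]
}}

```text
time: 28.65
tool_pos: [0.4517, -0.0583, 0.1848]
tool_rot: [-3.141, 0.002, -3.072]
contact_force: [0.5, -0.4, -0.3]
opening: 0.06
grip_force: 0.0
```

```bash
python3 - <<'E'
from m import *
s=observe(); print(s['tool_pos'],np.degrees(s['tool_rot']))
E
```

```text
[ 0.45167324 -0.05834241  0.18483406] [-1.79972643e+02  9.49487541e-02 -1.75997395e+02]
```

{"method": "arm_command", "body": {
  "xyz": [
    [-1.5,-0.6,-3.5],
    [0,0,0]
  ],
  "spin": [-0.2,0]
}}

```text
time: 28.85
tool_pos: [0.4496, -0.0593, 0.1809]
tool_rot: [-3.141, 0.001, -3.076]
contact_force: [0.3, 0.0, -0.3]
opening: 0.0598
grip_force: 0.0
```

{"method": "arm_command", "body": {
  "xyz": [
    [0,0,0],
    [0,0,0],
    [0,0,0],
    [0,0,0],
    [0,0,0],
    [0,0,0],
    [0,0,0],
    [0,0,0]
  ],
  "spin": [0,0,0,0,0,0,0,0],
  "jaw": -1,
  "squeeze": 55
}}

```text
time: 29.65
tool_pos: [0.4496, -0.0593, 0.1805]
tool_rot: [3.141, 0.0, -3.076]
contact_force: [-0.2, 1.3, 1.2]
opening: 0.0263
grip_force: 55.2
```

{"method": "arm_command", "body": {
  "xyz": [
    [0,0,15],
    [0,0,25],
    [0,0,30],
    [0,0,30],
    [0,0,0],
    [0,0,0]
  ],
  "spin": [0,0,0,0,0,0]
}}

```text
time: 30.25
tool_pos: [0.4494, -0.0593, 0.2802]
tool_rot: [-3.141, 0.0, -3.075]
contact_force: [0.3, -0.6, -3.2]
opening: 0.0261
grip_force: 55.3
```

```bash
python3 - <<'E'
from m import *
s=observe(); print(s['tool_pos'],np.degrees(s['tool_rot'])); c=shot('wrist','p2')
P,C,uv=cloud(c,(150,60,490,330),.08,.14); P=P*1e3; P=P[C[:][:,0]<90] if 0 else P
o=s['tool_pos'][:2]*1e3; th=np.radians(3.7); a=np.array([np.cos(th),np.sin(th)]); n=np.array([-a[1],a[0]]); X=(P[:,:2]-o)@a; Y=(P[:,:2]-o)@n
for lo in range(-120,-20,8):
    k=(X>=lo)&(X<lo+8)&(abs(Y)<35)
    if k.sum()>5: print(lo,np.round([Y[k].min(),Y[k].max(),(Y[k].min()+Y[k].max())/2,np.median(P[k,2])],1))
print(X[abs(Y)<35].min())
E
```

```text
[ 0.44938988 -0.05928319  0.2802249 ] [-1.79990161e+02  2.05593332e-02 -1.76212201e+02]
-112 [-2.570e+01  2.550e+01 -1.000e-01  1.127e+02]
-104 [-2.550e+01  2.530e+01 -1.000e-01  1.127e+02]
-96 [-25.   25.1   0.  112.8]
-88 [-24.5  24.5  -0.  112.9]
-80 [-24.4  24.1  -0.2 113. ]
-72 [-23.9  23.4  -0.2 113.2]
-64 [-23.5  22.9  -0.3 113.1]
-56 [-23.   22.5  -0.3 113.3]
-48 [-22.5  21.8  -0.4 112.7]
-40 [-20.5  19.7  -0.4 113.2]
-32 [-18.8  18.1  -0.3 113.3]
-24 [-17.2  16.   -0.6 113.3]
-107.68299357717655
```

```bash
python3 - <<'E'
from m import *
c=load('p2'); P,C,uv=cloud(c,(150,0,490,330),.09,.14); P=P*1e3
o=np.array([449.39,-59.28]); th=np.radians(3.7); a=np.array([np.cos(th),np.sin(th)]); n=np.array([-a[1],a[0]]); X=(P[:,:2]-o)@a; Y=(P[:,:2]-o)@n
k=abs(Y)<30; print(np.percentile(X[k],[0,.3,1]), uv[k][:,1].min())
E
```

```text
[-111.34988278 -110.27770582 -109.15932568] 49
```

{"method": "arm_command", "body": {
  "xyz": [
    [11.07,38.85,0],
    [11.07,38.85,0],
    [11.07,38.85,0],
    [11.07,38.85,0],
    [11.07,38.85,0],
    [11.07,38.85,0],
    [11.07,38.85,0],
    [11.07,38.85,0],
    [11.07,38.85,0],
    [11.07,38.85,0],
    [11.07,38.85,0],
    [0,0,0],
    [0,0,-30],
    [0,0,-20],
    [0,0,-10],
    [0,0,0],
    [0,0,0],
    [0,0,0]
  ],
  "spin": [1.04,1.04,1.04,1.04,1.04,1.04,1.04,1.04,1.04,1.04,1.04,0,0,0,0,0,0,0]
}}

```text
time: 32.1
tool_pos: [0.5718, 0.368, 0.2217]
tool_rot: [3.141, 0.002, -2.876]
contact_force: [0.1, -0.6, -2.2]
opening: 0.0262
grip_force: 55.3
```

```bash
python3 - <<'E'
from m import *
s=observe(); print(s['tool_pos'],np.degrees(s['tool_rot'])); c=shot('wrist','p3'); d=shot('scene','sc11')
cv2.imwrite('pics/v11.png',np.hstack([cv2.resize(c['img'][:,:,::-1],(400,300)),cv2.resize(d['img'][230:380,420:570,::-1],(300,300))]))
P,C,uv=cloud(c,(100,0,540,330),.022,.033); k=C[:,0]<110; P=P[k]*1e3; k=(abs(P[:,0]-540)<140)&(abs(P[:,1]-375)<120); th=np.radians(15.2); a=np.array([np.cos(th),np.sin(th)]); n=np.array([-a[1],a[0]])
q=P[k][:,:2]-[571.2,368.1]; print('foam x',np.percentile(q@a,[.2,99.8]),'y',np.percentile(q@n,[.2,99.8]))
P,C,uv=cloud(c,(100,0,540,330),.038,.07); P=P*1e3; q=P[:,:2]-[571.2,368.1]; X=q@a; Y=q@n
for lo in range(-120,-20,12):
    k=(X>=lo)&(X<lo+12)&(abs(Y)<35)
    if k.sum()>5: print(lo,np.round([X[k].min(),Y[k].min(),Y[k].max(),(Y[k].min()+Y[k].max())/2,np.median(P[k,2])],1))
E
```

```text
[0.57183799 0.36800988 0.22170073] [ 1.79973159e+02  1.19438090e-01 -1.64792190e+02]
foam x [-129.86668557   -0.62217782] y [-49.13932592  89.87306494]
-120 [-110.6  -24.1   24.4    0.2   53.2]
-108 [-1.08e+02 -2.55e+01  2.57e+01  1.00e-01  5.40e+01]
-96 [-96.  -24.6  25.3   0.3  54.1]
-84 [-84.  -24.4  24.5   0.1  54.2]
-72 [-71.8 -23.8  23.8   0.   54.4]
-60 [-60.  -23.2  22.7  -0.3  54.5]
-48 [-48.  -22.4  21.9  -0.2  54.3]
-36 [-36.  -19.6  19.   -0.3  54.6]
-24 [-24.  -17.2  16.5  -0.3  54.5]
```

View pics/v11.png

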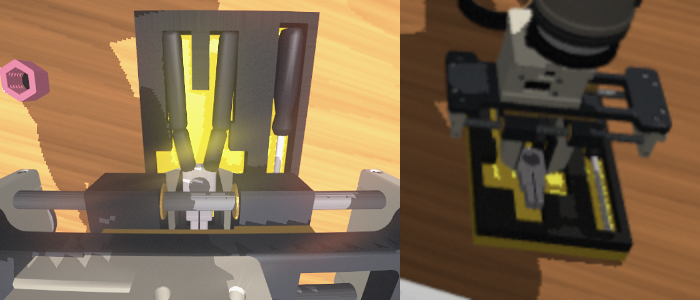

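The pliers hang centred over the pocket (left panel, handles at (173,90) and (227,90)), aligned within 0.5 mm. Inserting.

{"method": "arm_command", "body": {
  "xyz": [
    [-0.4,0,-6],
    [0,0,-6],
    [0,0,-5],
    [0,0,-4],
    [0,0,0]
  ],
  "spin": [-0.2,0,0,0,0]
}}

```text
time: 32.7
tool_pos: [0.5708, 0.3679, 0.1984]
tool_rot: [-3.141, -0.002, -2.879]
contact_force: [-1.8, 1.1, -1.9]
opening: 0.0265
grip_force: 55.3
```

{"method": "arm_command", "body": {
  "xyz": [
    [0,0,-2],
    [0,0,-2],
    [0,0,-2],
    [0,0,0],
    [0,0,0]
  ],
  "spin": [0,0,0,0,0]
}}

```text
time: 33.2
tool_pos: [0.5711, 0.3681, 0.1946]
tool_rot: [3.141, 0.001, -2.879]
contact_force: [-2.4, -1.4, 6.7]
opening: 0.0263
grip_force: 55.3
```

{"method": "arm_command", "body": {
  "xyz": [
    [0,0,-0.7],
    [0,0,0],
    [0,0,0]
  ],
  "spin": [0,0,0]
}}

```text
time: 33.5
tool_pos: [0.571, 0.3681, 0.1945]
tool_rot: [3.141, 0.001, -2.879]
contact_force: [-3.3, -2.4, 9.4]
opening: 0.0263
grip_force: 55.3
```

{"method": "arm_command", "body": {
  "xyz": [
    [0,0,0],
    [0,0,0],
    [0,0,0],
    [0,0,0],
    [0,0,0]
  ],
  "spin": [0,0,0,0,0],
  "jaw": -0.2
}}

```text
time: 34.0
tool_pos: [0.571, 0.368, 0.1925]
tool_rot: [3.142, -0.0, -2.879]
contact_force: [-1.2, 0.8, -0.8]
opening: 0.0367
grip_force: 0.0
```

{"method": "arm_command", "body": {
  "xyz": [
    [0,0,10],
    [0,0,20],
    [0,0,30],
    [0,0,40],
    [-10,-30,40],
    [-10,-30,40],
    [0,0,0]
  ],
  "spin": [0,0,0,0,0,0,0]
}}

```text
time: 34.7
tool_pos: [0.5515, 0.3069, 0.379]
tool_rot: [3.141, 0.011, -2.881]
contact_force: [-0.1, 0.4, 0.6]
opening: 0.0367
grip_force: 0.0
```

```bash
python3 - <<'E'
from m import *
s=observe(); print(s['time'],s['tool_pos']); c=shot('wrist','p4'); d=shot('scene','sc12')
cv2.imwrite('pics/v12.png',np.hstack([cv2.resize(c['img'][:,:,::-1],(400,300)),cv2.resize(d['img'][230:380,420:570,::-1],(300,300))]))
th=np.radians(15.2); a=np.array([np.cos(th),np.sin(th)]); n=np.array([-a[1],a[0]])
for cc,b,o in((c,(60,0,600,330),.0004),(d,(440,255,545,370),-.0014)):
    P,C,uv=cloud(cc,b,.005,.05); P=P*1e3; q=P[:,:2]-[571.2,368.1]; X=q@a; Y=q@n; sp=C.max(1)-C.min(1)
    for nm,k in(('rim',(X>-125)&(X<-117)&(abs(Y)<45)),('tail-',(X<-80)&(X>-108)&(Y<-16)&(Y>-22)),('tail+',(X<-80)&(X>-108)&(Y>16)&(Y<22)),('mid-',(X>-60)&(X<-40)&(Y>-19)&(Y<-13)),('mid+',(X>-60)&(X<-40)&(Y<19)&(Y>13)),('shoulder',(abs(X)<14)&(abs(Y)<11)),('jaws',(X>20)&(X<33)&(abs(Y)<8)),('nose',(X>38)&(X<50)&(abs(Y)<5))):
        if k.sum()>5: print(nm,k.sum(),np.round(np.median(P[k,2])-o*1e3,1))
E
```

```text
34.7 [0.55149194 0.30694492 0.37903221]
rim 770 28.0
tail- 180 28.1
tail+ 185 27.9
mid- 116 28.2
mid+ 114 27.8
shoulder 520 26.4
jaws 112 26.0
rim 127 28.4
tail- 29 28.3
tail+ 26 28.5
mid- 21 27.6
mid+ 23 28.2
shoulder 121 28.1
jaws 50 27.1
nose 30 27.7
```

View pics/v12.png

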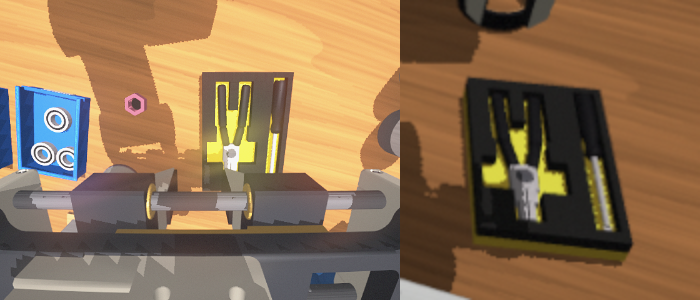

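The pliers sit in the pocket: handle tops measure 28.0, shoulder and jaws 26, so they lie flat on the floor at 14. One last overall check.

```bash
python3 - <<'E'
from m import *
d=shot('side','s13'); e=shot('scene','sc13')
cv2.imwrite('pics/v13.png',np.hstack([cv2.resize(e['img'][205:335,120:380,::-1],(400,200)),cv2.resize(d['img'][170:380,290:570,::-1],(400,300))[:200]]) if 0 else np.vstack([cv2.resize(e['img'][205:335,120:380,::-1],(600,300)),cv2.resize(d['img'][175:375,200:600,::-1],(600,300))]))
E
```

```text
(no output)
```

View pics/v13.png

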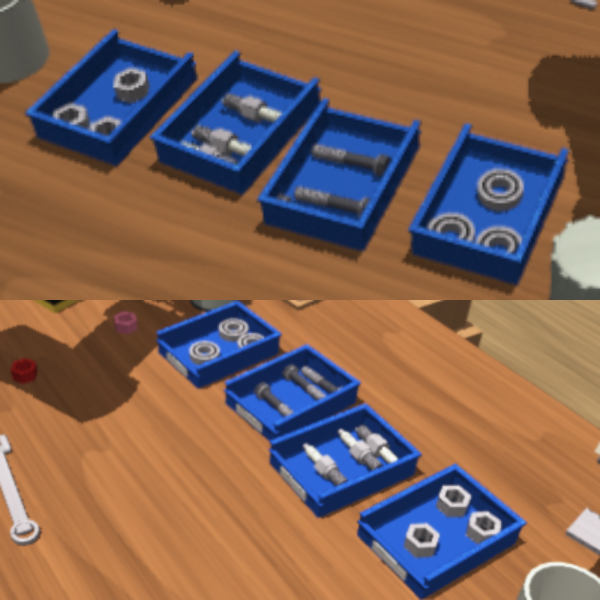

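The loose nut (130,85), plug (252,108), bolt (350,160) and bearing (500,188) each lie flat in their own bins. The red and pink nuts have not been touched.

```bash
python3 -c "
from cell import *
print(hand_in())"
```

```text
the job is handed in; nothing more can be done
None
```

The spark plug, bolt, nut and bearing lie flat in their matching bins and the pliers lie flat in their foam pocket, nose in the narrow end; everything is released and the job was handed in at about 35 s.

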